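Find what jams the sliding cover

TASK

The sliding cover of the crystal case will not close, because one crystal is too thick. Slide the cover gently towards the cells until it comes up tight against that crystal, back it off again to leave finger room, then lift that crystal out and lay it down, without dropping it, in the middle of the grey felt pad, lengthwise. Finally slide the cover fully shut over the two remaining crystals; leave those in their cells, and the loose stones on the desk where they are.

Things in the scene. Friction and masses are not known exactly. Their poses are not given: they have to be found in the camera images.
- case: Fixed low wooden crystal case, 181 mm deep (its x), 590 mm long (its y). Origin on the desk under the middle of its three cells; its x points away from the robot, y to the robot's left. Front and rear walls with the cover's track, 64 mm high, at x = -77 to -91 and +77 to +91 mm, run from y = +145 (closed end wall, inner face at 135) to -445 mm, where the open cover is parked.
- case_cells (a point): Middle of the middle cell's felt floor, 10 mm above the desk; axes as the case's. Three cells, 154 mm deep, side by side at y = -90, 0, +90 mm from here. Dividers 5 mm thick, 30 mm higher than the floor, with an open middle for the fingers from x = -44 to +44 mm; the end walls have the same gap.
- led_bar (a point): Middle of the underside of the slim black LED bar, 264 mm above the desk, case x = +8 mm. The bar is 55 mm deep (x) and 290 mm long (y), above the three cells, on posts at case x = +86, y = -125 and +125 mm. It is in the way of an upright gripper: reach under it with the tool tilted about 35 degrees, fingers pointing down and away from the robot.
- cover (a joint): Slide of the flat clear cover with aluminium edges (172 x 270 mm, 7 mm thick, underside 54 mm above the desk) along the case's y. 0 = fully shut over all three cells, against the left end wall; 0.30 m = fully open; grows as the cover moves to the robot's right (case -y). It stays where it is left; its track drags with about 1.5 N, plus 6 N per m/s. It passes over crystals of up to 43 mm height.
- cover_handle (a point): Grip point on the cover's upright handle fin, 14 mm thick (case y), 50 mm long (case x), standing 41 mm above the cover's surface. The point is 90 mm above the desk, 14 mm below the top of the fin, at case x = -30 mm, in the middle of the cover's length; its axes are the case's axes.
- cover_edge (a point): Middle of the cover's leading (left) edge, 57 mm above the desk; it lies 135 mm to the left of the handle; axes as the case's. Slid slowly (about 35 mm/s), it meets the thick crystal as a firm stop: the push rises well above the track's drag. Leave about 75 mm from here to the crystal's axis as room for open fingers.
- thick_point: The thick crystal: six-sided amethyst point 145 mm long, 60 mm wide across its corners, 51 mm high, about 0.32 kg, lying on a flat in one of the cells with about 12 mm of play to either side. Its top is 61 mm above the desk, so the cover cannot pass. Origin at the centre of its flat base; z along it to the tip (away from the robot at the start), x to the robot's left, y up.
- thick_point_mid (a point): Middle of the thick crystal, on its axis, half way along its length; axes as the crystal's.
- clear_point: Clear-white crystal point 140 mm long, 40 mm wide, 34 mm high as it lies in another cell. Origin at the centre of its base; z towards the tip.
- purple_point: Purple crystal point 125 mm long, 46 mm wide, 36 mm high as it lies in another cell. Origin at the centre of its base; z towards the tip.
- pad: Fixed grey felt pad, flat on the desk to the right of the case, 200 mm long (its x), 130 mm wide (its y), 8 mm thick. Origin at the centre of its underside.
- heart_stone: Bystander: loose flat heart-shaped stone, 55 x 58 x 23 mm, to the right of the pad. Origin under its middle.
- palm_stone: Bystander: loose flat oval brown and yellow stone, 52 x 64 x 21 mm, near the front edge of the desk in front of the case. Origin under its middle.

How it is judged:
On the way, in this order (a step that is already met when the one before it is completed fails the run):
1. the cover has been slid up tight against the thick crystal in its cell (contact force between cover and thick_point above 2 N), for 0.1 s.
2. the cover is backed off, at least 15 mm clear of the thick crystal (edge 45 mm or more from its axis), the crystal still in its cell (x of cover_edge in the frame of thick_point_mid below -0.045 m and distance of thick_point_mid from where it was at the start of the episode below 0.03 m), for 0.2 s.
3. the thick crystal has been laid on the felt pad and let go (contact force between thick_point and pad above 0.8 N and contact force between the fingers and thick_point below 0.1 N), for 0.2 s.
At the end, for the whole second after the job is handed in: The cover is shut to within 6 mm; the thick crystal lies still on the felt pad, its middle within 40 mm (lengthwise) and 35 mm (crosswise) of the pad's centre, its length within 20 degrees of the pad's; the other two crystals lie in their cells within 30 mm of where they were (value of joint cover below 0.006 m and x of thick_point_mid in the frame of pad between -0.04 and 0.04 m and y of thick_point_mid in the frame of pad between -0.035 and 0.035 m and angle between the z axis of thick_point and the x axis of pad, either way round below 0.35 rad and contact force between thick_point and pad above 0.8 N and linear speed of thick_point below 0.02 m/s and distance of each of clear_point, purple_point from where it was at the start of the episode below 0.03 m); the robot touches nothing.
It fails at once if the thick crystal is dropped (falls free faster than 0.7 m/s) (contact force between the fingers and thick_point below 0.05 N and linear speed of thick_point above 0.7 m/s).
It fails at once if the cover is rammed against the thick crystal with more than 60 N (contact force between cover and thick_point above 60 N).
It fails at once if a loose stone on the desk is pushed 40 mm or more (distance of any of heart_stone, palm_stone from where it was at the start of the episode above 0.04 m).
It also fails if it takes over 72 s, if anything falls off the work surface, if the arm or the gripper's body presses on something with over 40 N, if the wrist force passes 120 N, or if a joint passes its speed limit or range.

ROBOT

A 7-joint arm with a two-finger parallel gripper is mounted at the origin on a cart in front of the work surface, level with it; the furniture and walls round the work are solid. World frame = base frame: x ahead of the robot, y to its left, z up, the work surface at z = 0. Lengths are in m, angles in rad, forces in N, time in s.
With the tool pointing down it reaches from about 0.4 to 0.85 m from the base axis. Payload 10.4 kg.
Tool frame: the origin (TCP) lies at the centre of the arm's flange, where the gripper is bolted on; the fingertips stand 182 mm ahead of it and the grasp point (between the pads) lies r.grasp_offset ahead of it (r.grasp_offset is the distance from the TCP to the grasp point, in m); z points along the fingers, y is the line along which they close (so a half turn about z gives the same grasp; the last joint's range is limited). The gripper opens to 87 mm and grips with 3 to 60 N. Pads are 19 mm wide; open, the fingers measure 117 mm over their backs; the gripper's body (75 mm by 190 mm) begins 51 mm behind the grasp point.
Start: joints at [1.133, 0.332, -0.065, 1.46, 0.022, 1.35, -0.088], TCP at [0.252, -0.572, 0.405] pointing down, gripper open.
Joint ranges: [-2.6, 2.6], [-0.5, 2.12], [-1.47, 1.34], [0.16, 2.42], [-1.27, 4.41], [0.06, 2.06], [-2.6, 2.6]. Speed limits (rad/s): [2.22, 2.22, 2.79, 2.79, 3.14, 3.14, 3.14].

INTERFACE

Orientations are given as a unit quaternion [x, y, z, w].
In Python, from bench import status, vision, job, spotter, r gives the robot as it stands. The module is installed in compiled form; this text tells all that it offers.
- The arm moves only by the tool play_rows, never from a script. Its argument "series" is a list of rows, each a list of 6 numbers: the shift along the tool's x, y, z each as a share of 150 mm, from -1 to 1, then the turn, a rotation vector about the tool's x, y, z each as a share of 30 degrees, from -1 to 1. In form: [[x, y, z, ax, ay, az], ...]. A call has 1 to 5 rows; each row is the pose to reach, as a shift and turn from the pose commanded when the call began, along the tool's axes at that moment; what a row does not reach only later rows make up. A row lasts 1/10 s, in which the tool goes at most 50 mm and 8.59 degrees, less where a joint would pass 70% of its speed; a pose out of reach is approached as far as the arm can. A call with a number of a shift or a turn outside -1 to 1 is refused whole. A call with a gripper value outside its range is refused whole. "fingers" is the opening, from -1 (shut) to 1 (fully open), set as the call begins (left out, the last holds). The fingers move at their own pace and stop on an object; "squeeze" is the grip in N (left out, the last holds). Time passes only in rows, so rows that repeat a pose let the fingers close. It gives the time, the measured TCP pose, the force, the opening and the grip force at its end, in the units of the state.
- status.read_state(): the state, without advancing time (a new reading comes with each control period).
- vision.camera(name): name is "scene" or "top" or "wrist"; returns the picture (384x512x3 uint8, blue, green, red); there is no depth.
- vision.calibration(name): a dict with "fx", "fy", "cx", "cy" (pixels), "D" ([k1, k2, p1, p2, k3] as OpenCV has them; the pictures are not rectified), "rvec" (rotation vector, rad) and "tvec" (3), from world to camera coordinates, as OpenCV has them; the wrist camera has in their place "T_tool_cam" (4x4, takes a point from camera to tool coordinates, whose origin is the TCP and whose axes are the flange's). Camera axes: x right, y down, z forward; pixel columns grow to the right and rows downward; lengths in m; the calibration is good to about 2 mm. A picture is of the moment at which its call begins: read the wrist's pose just before it. calibration takes no time and is no camera call.
- job.close_job(): hands the job in; it is judged then, once.
Trained networks look in the newest picture that a camera, given by its name, has taken for a name from the list of things; names that differ only in an ending like _2 or _b are one class to them, and where a whole thing is asked for, a point or a joint stands for the part that bears it (a point fixed in the world has none). Each returns a list of dicts, best first, with "conf" (0 to 1); they miss things now and then, are a little off and sometimes report something else, mostly with a low value. They report only what shows in the picture. A call takes as long as a camera call.
- spotter.boxes_of(camera, name): "point" ([x, y, z] in m, in world coordinates, good to about 4 mm: the middle of the surface that is visible of it).
- spotter.regions_of(camera, name): "pixels" (384x512 bool, what is visible of it).
The state is a dict: "time": time; "joint_positions": joint angles; "joint_vel": joint speeds; "joint_torque": joint torques, N m; "ee_pos": TCP position; "eef_rot": TCP orientation; "ft_force": force on the tool from outside, world axes, zero at the start; "torque": the same for the moment, N m; "width": finger opening in m; "grip_force": force on a finger pad.
Only numpy, scipy, OpenCV 4.12 (cv2) and the standard library are available. Lean on these libraries where they do the work, as an engineer would, in place of code of your own. Each camera call takes 0.05 s, during which the arm holds its last target. There are 200 camera calls.

## Working session

There is one attempt and no reset: what is moved stays moved. The work goes in short steps, Python scripts to look and compute and a tool call to move; the robot and the scene stay as the last step left them, time stands still between calls to the robot, and variables do not carry over. Pictures are saved under pics/ and viewed, at most 10 in all, crops included, and the job is handed in when it is done.

Besides the shell and the picture viewer there is one more tool, called as name([rows], argument=value, ...), one row to a line, values as JSON. play_rows: Moves the arm, as the interface text tells. Shift numbers are shares of 150 mm and turn numbers shares of 30 degrees, none past 1 either way. Its arguments: {"type":"object","properties":{"series":{"type":"array","items":{"type":"array","items":{"type":"number"}}},"fingers":{"type":"number"},"squeeze":{"type":"number"}},"required":["series"]}

```bash
mkdir -p pics; ls
cat > m.py <<'E'
from bench import status, vision, job, spotter, r
import cv2, numpy as np
for c in ("scene","top"):
    cv2.imwrite(f"pics/{c}0.png", vision.camera(c))
    for n in ("case","cover","cover_handle","thick_point","clear_point","purple_point","pad","heart_stone","palm_stone","led_bar"):
        try:
            print(c,n,[(np.round(d["point"],3).tolist(),round(d["conf"],2)) for d in spotter.boxes_of(c,n)[:2]])
        except Exception as e: print(c,n,e)
s=status.read_state(); print(s["time"],s["ee_pos"],s["eef_rot"],s["width"],r.grasp_offset)
E
python3 m.py
```

```text
pics
scene case [([0.573, 0.143, 0.056], 0.68)]
scene cover [([0.563, -0.047, 0.059], 0.96)]
scene cover_handle [([0.561, -0.056, 0.063], 0.58)]
scene thick_point [([0.55, 0.228, 0.049], 0.94)]
scene clear_point [([0.555, 0.323, 0.04], 0.69)]
scene purple_point [([0.552, 0.146, 0.041], 0.86), ([0.561, -0.054, 0.06], 0.35)]
scene pad [([0.531, -0.388, 0.009], 0.75)]
scene heart_stone [([0.5, -0.557, 0.019], 0.63)]
scene palm_stone [([0.557, 0.325, 0.041], 0.67), ([0.573, 0.149, 0.06], 0.6)]
scene led_bar [([0.571, 0.146, 0.06], 0.89)]
top case [([0.567, 0.06, 0.061], 0.88)]
top cover [([0.568, -0.065, 0.059], 0.65)]
top cover_handle [([0.564, -0.068, 0.06], 0.73)]
top thick_point [([0.537, 0.212, 0.05], 0.75)]
top clear_point [([0.544, 0.317, 0.036], 0.81)]
top purple_point [([0.545, 0.136, 0.043], 0.62)]
top pad [([0.532, -0.391, 0.005], 0.87)]
top heart_stone [([0.502, -0.566, 0.019], 0.43)]
top palm_stone [([0.569, 0.062, 0.056], 0.72), ([0.567, -0.07, 0.058], 0.56)]
top led_bar [([0.568, 0.062, 0.06], 0.75)]
1.1 [ 0.25192256 -0.57199747  0.4048123 ] [9.78562520e-01 2.05949965e-01 2.90060239e-05 8.10313309e-05] 0.08701637334151224 0.1635
```

View pics/scene0.png

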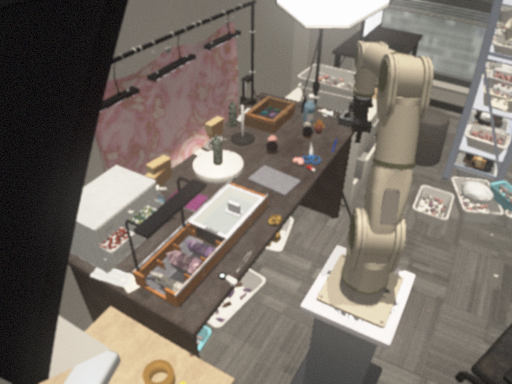

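View pics/top0.png

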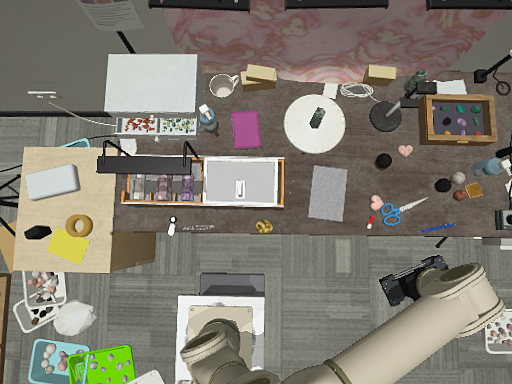

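```bash
cat > h.py <<'E'
from bench import status, vision, job, spotter, r
import cv2, numpy as np
from scipy.spatial.transform import Rotation as R
def cam(c):
    k=vision.calibration(c); K=np.array([[k["fx"],0,k["cx"]],[0,k["fy"],k["cy"]],[0,0,1.]]); return k,K
def plane(c,px,z,pose=None):
    k,K=cam(c); u=cv2.undistortPoints(np.array(px,float).reshape(-1,1,2),K,np.array(k["D"],float))[:,0]
    if "rvec" in k:
        M=cv2.Rodrigues(np.array(k["rvec"],float))[0].T; o=-M@np.array(k["tvec"],float).ravel()
    else:
        T=np.array(k["T_tool_cam"]); Rt=R.from_quat(pose[1]).as_matrix(); M=Rt@T[:3,:3]; o=Rt@T[:3,3]+pose[0]
    d=np.c_[u,np.ones(len(u))]@M.T
    return o+d*((z-o[2])/d[:,2])[:,None]
def proj(c,P):
    k,K=cam(c); return cv2.projectPoints(np.array(P,float).reshape(-1,1,3),np.array(k["rvec"],float),np.array(k["tvec"],float),K,np.array(k["D"],float))[0][:,0]
def rect(c,name,z):
    vision.camera(c)
    d=spotter.regions_of(c,name)
    if not d: print(name,"none");return
    m=d[0]["pixels"]; cs,_=cv2.findContours(m.astype(np.uint8),cv2.RETR_EXTERNAL,cv2.CHAIN_APPROX_NONE)
    cn=max(cs,key=cv2.contourArea)[:,0]
    w=plane(c,cn,z)[:,:2]
    print(c,name,round(d[0]["conf"],2),m.sum(),cv2.minAreaRect((w*1000).astype(np.float32)),cn.min(0),cn.max(0))
E
cat > a.py <<'E'
from h import *
im=vision.camera("top"); cv2.imwrite("pics/top1.png",cv2.resize(im[145:225,95:295],None,fx=4,fy=4,interpolation=cv2.INTER_CUBIC))
for c in("top","scene"):
    for n,z in(("pad",.008),("cover",.061),("case",.064),("cover_handle",.095),("thick_point",.04)): rect(c,n,z)
E
python3 a.py
```

```text
top pad 0.78 1831 ((537.0513916015625, -393.06207275390625), (130.98333740234375, 201.60287475585938), 83.44017791748047) [308 166] [347 221]
top cover 0.82 3533 ((567.8568725585938, -64.52928161621094), (273.03790283203125, 178.3466033935547), 89.56141662597656) [203 157] [278 206]
top case 0.66 7613 ((591.775390625, 122.77195739746094), (687.9546508789062, 237.89720153808594), 89.74000549316406) [ 97 141] [283 207]
top cover_handle 0.6 3490 ((563.1889038085938, -66.12776184082031), (263.14617919921875, 170.0075225830078), 89.47752380371094) [203 157] [277 205]
top thick_point 0.61 377 ((541.561279296875, 222.12110900878906), (97.26649475097656, 56.20777130126953), 0.9900215268135071) [155 175] [170 201]
scene pad 0.96 854 ((532.7139282226562, -387.3393249511719), (146.35220336914062, 202.30267333984375), 83.69470977783203) [249 166] [300 195]
scene cover 0.77 1964 ((566.7099609375, -63.19813537597656), (268.1154479980469, 169.31768798828125), 89.20909118652344) [191 186] [262 236]
scene case 0.77 7252 ((647.2723999023438, 93.06854248046875), (612.3883056640625, 408.2303161621094), 89.6910171508789) [130 178] [267 306]
scene cover_handle 0.83 2006 ((545.8350830078125, -30.83282470703125), (266.068603515625, 165.281494140625), 88.51692199707031) [190 185] [262 236]
scene thick_point 0.63 469 ((565.7830810546875, 221.84451293945312), (63.326961517333984, 128.65713500976562), 89.62451934814453) [167 250] [200 272]
```

View pics/top1.png

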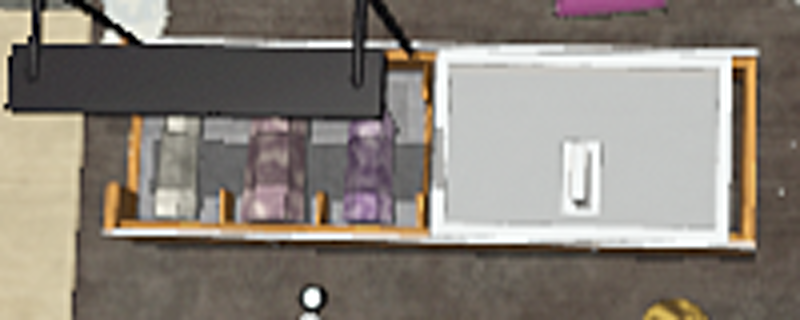

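```bash
cat > b.py <<'E'
from h import *
f=lambda l,z:print(np.round(plane("top",[(95+(x+.5)/4-.5,145+(y+.5)/4-.5) for x,y in l],z)[:,:2],4).tolist())
print("case corners FL FR RR");f([(103,231),(755,243),(757,52)],.064)
print("cover FL RL RR FR");f([(433,239),(434,50),(732,56),(730,241)],.061)
print("fin top ends");f([(578,148),(579,206)],.104)
print("fin rear/front top-left corner");f([(569,149),(570,205)],.104);
print("endwall inner top z.04 divider");f([(426,215),(320,212),(225,210)],.04)
print("thick front edges (left,right) z .035 ");f([(243,215),(304,215),(247,120),(304,120)],.035)
E
python3 b.py
```

```text
case corners FL FR RR
[[0.4828, 0.3684], [0.4821, -0.2221], [0.6573, -0.2227]]
cover FL RL RR FR
[[0.4811, 0.0681], [0.6553, 0.0733], [0.6539, -0.2001], [0.4839, -0.1998]]
fin top ends
[[0.5594, -0.0631], [0.5081, -0.0651]]
fin rear/front top-left corner
[[0.5584, -0.0552], [0.5089, -0.0572]]
endwall inner top z.04 divider
[[0.5051, 0.0784], [0.5062, 0.1765], [0.5066, 0.2648]]
thick front edges (left,right) z .035 
[[0.5028, 0.2493], [0.5037, 0.1924], [0.5921, 0.2501], [0.5929, 0.1965]]
```

```bash
cat >> h.py <<'E'
def tool(tilt,yaw):
    t=np.radians(tilt); c,s=np.cos(t),np.sin(t)
    return R.from_euler("z",yaw,degrees=True)*R.from_matrix(np.array([[c,0,s],[0,-1,0],[s,0,-c]]).T)
def go(P,tilt=32,yaw=0):
    s=status.read_state(); p=np.array(s["ee_pos"]); q=R.from_quat(s["eef_rot"])
    g=p+q.apply([0,0,r.grasp_offset]); print("t",round(s["time"],2),"grasp",np.round(g,4),"w",round(s["width"],4),"q7",np.round(s["joint_positions"],2))
    qt=tool(tilt,yaw); pt=np.array(P)-qt.apply([0,0,r.grasp_offset])
    rv=(q.inv()*qt).as_rotvec(); n=int(max(1,np.ceil(np.abs(q.inv().apply(pt-p)).max()/.145),np.ceil(np.abs(rv).max()/np.radians(29)),np.ceil(np.linalg.norm(pt-p)/.22)))
    for i in range(n):
        qa=q*R.from_rotvec(rv*i/n); sh=qa.inv().apply((pt-p)/n)
        print(np.round(np.r_[sh/.15,rv/n/np.radians(30)],3).tolist())
E
python3 -c "
from h import *
go((.536,-.064,.17))"
```

```text
t 2.15 grasp [ 0.2519 -0.572   0.2413] w 0.0865 q7 [ 1.13  0.33 -0.06  1.46  0.02  1.35 -0.09]
[0.857, -0.856, 0.214, -0.074, 0.35, 0.257]
[0.684, -0.971, 0.32, -0.074, 0.35, 0.257]
[0.481, -1.063, 0.388, -0.074, 0.35, 0.257]
```

play_rows([
  [0.857,-0.856,0.214,-0.074,0.35,0.257],
  [0.857,-0.856,0.214,-0.074,0.35,0.257],
  [0.857,-0.856,0.214,-0.074,0.35,0.257],
  [0.857,-0.856,0.214,-0.074,0.35,0.257],
  [0.857,-0.856,0.214,-0.074,0.35,0.257],
], fingers=1)

```text
time: 2.65
ee_pos: [0.32, -0.3984, 0.3723]
eef_rot: [0.985, 0.142, 0.094, -0.001]
ft_force: [1.0, -0.5, 0.1]
width: 0.0873
grip_force: 0.0
```

play_rows([
  [0.684,-0.971,0.32,-0.074,0.35,0.257],
  [0.684,-0.971,0.32,-0.074,0.35,0.257],
  [0.684,-0.971,0.32,-0.074,0.35,0.257],
  [0.684,-0.971,0.32,-0.074,0.35,0.257],
  [0.684,-0.971,0.32,-0.074,0.35,0.257],
])

```text
time: 3.15
ee_pos: [0.3849, -0.2298, 0.3403]
eef_rot: [0.98, 0.073, 0.185, -0.0]
ft_force: [-0.2, -0.7, 1.2]
width: 0.0871
grip_force: 0.0
```

```bash
python3 -c "
from h import *
go((.536,-.064,.17))"
```

```text
t 3.15 grasp [ 0.4443 -0.2252  0.1881] w 0.0871 q7 [ 0.9  -0.09 -0.37  2.09 -0.33  0.85 -0.71]
[0.238, -0.519, 0.192, -0.039, 0.176, 0.134]
[0.183, -0.538, 0.2, -0.039, 0.176, 0.134]
```

play_rows([
  [0.238,-0.519,0.192,-0.039,0.176,0.134],
  [0.238,-0.519,0.192,-0.039,0.176,0.134],
])

```text
time: 3.35
ee_pos: [0.4164, -0.1506, 0.3249]
eef_rot: [0.972, 0.031, 0.233, 0.001]
ft_force: [0.6, -0.7, -0.3]
width: 0.087
grip_force: 0.0
```

play_rows([
  [0.183,-0.538,0.2,-0.039,0.176,0.134],
  [0.183,-0.538,0.2,-0.039,0.176,0.134],
  [0.183,-0.538,0.2,-0.039,0.176,0.134],
])

```text
time: 3.65
ee_pos: [0.4502, -0.0642, 0.309]
eef_rot: [0.961, -0.0, 0.276, -0.0]
ft_force: [-1.1, -1.1, -0.2]
width: 0.087
grip_force: 0.0
```

```bash
python3 -c "
from h import *
s=status.read_state(); pose=(np.array(s['ee_pos']),s['eef_rot'])
im=vision.camera('wrist'); cv2.imwrite('pics/w0.png',im)
k,K=cam('wrist'); print(k)
T=np.array(k['T_tool_cam']); Rt=R.from_quat(pose[1]).as_matrix(); M=Rt@T[:3,:3];o=Rt@T[:3,3]+pose[0]
for P in ([.536,-.064,.104],[.511,-.057,.104],[.561,-.071,.104]):
    c=M.T@(np.array(P)-o); print(P,cv2.projectPoints(c.reshape(1,1,3),np.zeros(3),np.zeros(3),K,np.array(k['D'],float))[0].ravel())
go((.536,-.064,.093))"
```

```text
{'fx': 314.00748288945346, 'fy': 314.00748288945346, 'cx': 252.00389312234614, 'cy': 193.00013511644536, 'D': array([-0.00674287,  0.        ,  0.        ,  0.        ,  0.        ]), 'T_tool_cam': array([[ 1.25428529e-03, -9.54862121e-01, -2.97046723e-01,
         8.14621748e-02],
       [ 9.99999178e-01,  1.27692859e-03,  1.17804758e-04,
         7.25921332e-04],
       [ 2.66820151e-04, -2.97046627e-01,  9.54862938e-01,
         1.99781827e-02],
       [ 0.00000000e+00,  0.00000000e+00,  0.00000000e+00,
         1.00000000e+00]])}
[0.536, -0.064, 0.104] [250.67918478 266.96593495]
[0.511, -0.057, 0.104] [240.57873721 303.72800864]
[0.561, -0.071, 0.104] [260.23080992 232.18867898]
t 3.7 grasp [ 0.5364 -0.0671  0.1706] w 0.0871 q7 [ 0.79 -0.12 -0.68  2.21 -0.26  0.48 -1.29]
[-0.276, -0.019, 0.437, 0.003, -0.001, -0.004]
```

View pics/w0.png

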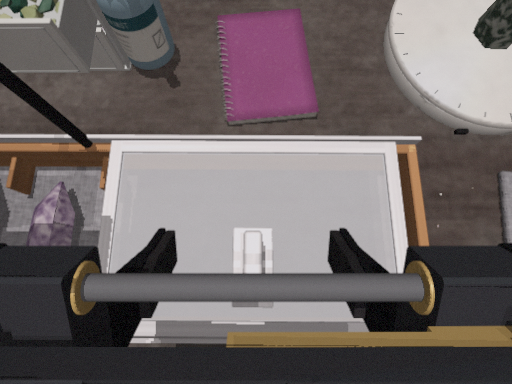

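play_rows([
  [-0.14,0,0.22,0,0,0],
  [-0.274,-0.007,0.437,0,0,0],
  [-0.274,-0.007,0.437,0,0,0],
])

```text
time: 4.0
ee_pos: [0.4469, -0.0684, 0.2275]
eef_rot: [0.962, -0.004, 0.272, -0.0]
ft_force: [-0.1, -0.1, 0.2]
width: 0.087
grip_force: 0.0
```

play_rows([
  [0,0,0,0,0,0],
  [0,0,0,0,0,0],
  [0,0,0,0,0,0],
  [0,0,0,0,0,0],
  [0,0,0,0,0,0],
], fingers=-1, squeeze=20)

```text
time: 4.5
ee_pos: [0.4492, -0.0669, 0.2324]
eef_rot: [0.961, -0.003, 0.277, 0.001]
ft_force: [0.6, 0.3, -0.3]
width: 0.0552
grip_force: 0.0
```

```bash
python3 -c "
from h import *
go((.536,.024,.093))"
```

```text
t 4.5 grasp [ 0.5361 -0.0675  0.0939] w 0.0552 q7 [ 0.79  0.04 -0.73  2.28 -0.02  0.27 -1.49]
[-0.005, -0.606, 0.002, 0.008, -0.004, -0.009]
```

play_rows([
  [0,0,0,0,0,0],
  [0,0,0,0,0,0],
  [0,0,0,0,0,0],
  [0,0,0,0,0,0],
  [0,0,0,0,0,0],
])

```text
time: 5.0
ee_pos: [0.4489, -0.0666, 0.2315]
eef_rot: [0.961, -0.003, 0.276, 0.001]
ft_force: [-0.6, 1.5, 0.3]
width: 0.0149
grip_force: 0.7
```

play_rows([
  [0,0,0,0,0,0],
  [0,0,0,0,0,0],
  [0,0,0,0,0,0],
])

```text
time: 5.3
ee_pos: [0.4489, -0.0667, 0.2315]
eef_rot: [0.961, -0.003, 0.276, 0.001]
ft_force: [0.5, 1.2, 0.0]
width: 0.0141
grip_force: 20.0
```

play_rows([
  [0,-0.08,0,0,0,0],
  [0,-0.19,0,0,0,0],
  [0,-0.31,0,0,0,0],
  [0,-0.43,0,0,0,0],
  [0,-0.53,0,0,0,0],
])

```text
time: 5.8
ee_pos: [0.4494, 0.0129, 0.2315]
eef_rot: [0.961, -0.003, 0.276, 0.001]
ft_force: [5.2, -2.4, -6.5]
width: 0.0138
grip_force: 20.0
```

play_rows([
  [0,-0.04,0,0,0,0],
  [0,-0.07,0,0,0,0],
  [0,-0.095,0,0,0,0],
  [0,-0.12,0,0,0,0],
  [0,-0.145,0,0,0,0],
])

```text
time: 6.3
ee_pos: [0.4496, 0.0343, 0.2315]
eef_rot: [0.961, -0.003, 0.276, 0.001]
ft_force: [4.0, -2.1, -3.9]
width: 0.0143
grip_force: 20.0
```

```bash
python3 -c "
from h import *
go((.536,.068,.093))"
```

```text
t 6.3 grasp [0.5363 0.0338 0.0929] w 0.0143 q7 [ 0.55  0.04 -0.77  2.28  0.47  0.31 -2.2 ]
[-0.002, -0.224, -0.002, 0.007, -0.001, -0.011]
```

play_rows([
  [0,-0.024,0,0,0,0],
  [0,-0.048,0,0,0,0],
  [0,-0.072,0,0,0,0],
  [0,-0.096,0,0,0,0],
  [0,-0.12,0,0,0,0],
])

```text
time: 6.8
ee_pos: [0.4497, 0.0526, 0.2315]
eef_rot: [0.961, -0.003, 0.276, 0.001]
ft_force: [4.5, -1.6, -6.6]
width: 0.0135
grip_force: 20.0
```

play_rows([
  [0,-0.024,0,0,0,0],
  [0,-0.048,0,0,0,0],
  [0,-0.072,0,0,0,0],
])

```text
time: 7.1
ee_pos: [0.4498, 0.0634, 0.2315]
eef_rot: [0.961, -0.003, 0.276, 0.001]
ft_force: [4.3, -1.3, -6.2]
width: 0.0141
grip_force: 20.0
```

play_rows([
  [0,-0.024,0,0,0,0],
  [0,-0.048,0,0,0,0],
  [0,-0.072,0,0,0,0],
])

```text
time: 7.4
ee_pos: [0.4499, 0.0731, 0.2316]
eef_rot: [0.961, -0.004, 0.276, 0.002]
ft_force: [3.4, -10.4, -0.9]
width: 0.0141
grip_force: 20.0
```

play_rows([
  [0,-0.015,0,0,0,0],
  [0,-0.03,0,0,0,0],
  [0,-0.03,0,0,0,0],
  [0,-0.03,0,0,0,0],
])

```text
time: 7.8
ee_pos: [0.45, 0.0763, 0.2316]
eef_rot: [0.961, -0.005, 0.276, 0.003]
ft_force: [2.8, -10.8, -0.4]
width: 0.0138
grip_force: 20.0
```

```bash
python3 -c "
from h import *
go((.536,.068,.093))"
```

```text
t 7.8 grasp [0.5366 0.075  0.0929] w 0.0138 q7 [ 0.46  0.06 -0.79  2.27  0.65  0.37 -2.46]
[-0.003, 0.055, -0.002, 0.015, 0.0, -0.015]
```

play_rows([
  [0,-0.015,0,0,0,0],
  [0,-0.03,0,0,0,0],
  [0,-0.03,0,0,0,0],
])

```text
time: 8.1
ee_pos: [0.4502, 0.0784, 0.2317]
eef_rot: [0.961, -0.007, 0.275, 0.005]
ft_force: [-0.0, -22.7, 8.0]
width: 0.0137
grip_force: 20.0
```

play_rows([
  [0,0.06,0,0,0,0],
  [0,0.2,0,0,0,0],
  [0,0.38,0,0,0,0],
  [0,0.58,0,0,0,0],
  [0,0.72,0,0,0,0],
])

```text
time: 8.6
ee_pos: [0.4491, -0.0257, 0.2315]
eef_rot: [0.961, -0.003, 0.276, 0.001]
ft_force: [7.6, 3.6, -10.7]
width: 0.0137
grip_force: 20.0
```

play_rows([
  [0,0,0,0,0,0],
  [0,0,0,0,0,0],
  [0,0,0,0,0,0],
  [0,0,0,0,0,0],
  [0,0,0,0,0,0],
], fingers=0.2)

```text
time: 9.1
ee_pos: [0.4493, -0.0242, 0.2316]
eef_rot: [0.961, -0.002, 0.276, 0.001]
ft_force: [-0.4, -0.2, 0.2]
width: 0.046
grip_force: 0.0
```

```bash
python3 -c "
from h import *
go((.45,.0,.16))"
```

```text
t 9.1 grasp [ 0.536  -0.0246  0.0931] w 0.046 q7 [ 0.69  0.03 -0.74  2.29  0.18  0.28 -1.78]
[-0.249, -0.159, -0.683, 0.005, -0.002, -0.008]
```

play_rows([
  [0,0,-0.3,0,0,0],
  [0,0,-0.55,0,0,0],
  [0,0,-0.55,0,0,-0.28],
], fingers=1)

```text
time: 9.4
ee_pos: [0.4049, -0.0242, 0.3033]
eef_rot: [0.958, 0.068, 0.276, 0.021]
ft_force: [0.4, -0.5, 0.3]
width: 0.0682
grip_force: 0.0
```

```bash
cat >> h.py <<'E'
def spin(P,deg,n,tilt=32,yaw=0):
    "n calls: translate to P while turning deg about tool z"
    s=status.read_state(); p=np.array(s["ee_pos"]); q=R.from_quat(s["eef_rot"]); z=q.apply([0,0,1]); print(z,np.round(p+z*r.grasp_offset,4))
    pt=np.array(P)-z*r.grasp_offset
    for i in range(n):
        sh=(q*R.from_euler("z",deg*i/n,degrees=True)).inv().apply((pt-p)/n); print(np.round(np.r_[sh/.15,0,0,deg/n/30],3).tolist())
E
python3 -c "
from h import *
spin((.49,.23,.165),-172,6)
for c in ('top','scene'): rect(c,'thick_point',.036); print(spotter.boxes_of(c,'thick_point')[:1]); rect(c,'cover',.061)"
```

```text
[ 0.53227201 -0.00217983 -0.84657058] [ 0.4919 -0.0246  0.1649]
[0.038, -0.28, -0.002, 0.0, 0.0, -0.956]
[0.168, -0.228, -0.002, 0.0, 0.0, -0.956]
[0.257, -0.119, -0.002, 0.0, 0.0, -0.956]
[0.282, 0.019, -0.002, 0.0, 0.0, -0.956]
[0.239, 0.152, -0.002, 0.0, 0.0, -0.956]
[0.137, 0.248, -0.002, 0.0, 0.0, -0.956]
top thick_point 0.8 406 ((545.1648559570312, 223.78872680664062), (58.069454193115234, 103.3758544921875), 85.52399444580078) [154 174] [171 201]
[{'point': [0.5395, 0.2165, 0.0491], 'conf': 0.89}]
top cover 0.72 6938 ((589.5189819335938, 122.5208740234375), (692.2235717773438, 243.79190063476562), 89.18689727783203) [ 97 140] [284 208]
scene thick_point 0.72 483 ((570.1701049804688, 220.66717529296875), (66.47406005859375, 131.80349731445312), 87.25617980957031) [167 250] [201 273]
[{'point': [0.5521, 0.2279, 0.0482], 'conf': 0.84}]
scene cover 0.82 1605 ((568.9130249023438, -26.041213989257812), (262.4778747558594, 172.60699462890625), 87.56163024902344) [185 190] [244 242]
```

play_rows([
  [0.038,-0.28,0,0,0,-0.956],
  [0.038,-0.28,0,0,0,-0.956],
  [0.038,-0.28,0,0,0,-0.956],
  [0.038,-0.28,0,0,0,-0.956],
])

```text
time: 10.3
ee_pos: [0.4053, 0.0179, 0.3008]
eef_rot: [0.911, 0.305, 0.261, 0.089]
ft_force: [-0.1, 0.0, 0.8]
width: 0.0869
grip_force: 0.0
```

play_rows([
  [0.168,-0.228,0,0,0,-0.956],
  [0.168,-0.228,0,0,0,-0.956],
  [0.168,-0.228,0,0,0,-0.956],
  [0.168,-0.228,0,0,0,-0.956],
])

```text
time: 10.7
ee_pos: [0.4051, 0.0605, 0.3005]
eef_rot: [0.807, 0.522, 0.231, 0.151]
ft_force: [0.4, -0.6, 0.1]
width: 0.0868
grip_force: 0.0
```

play_rows([
  [0.257,-0.119,0,0,0,-0.956],
  [0.257,-0.119,0,0,0,-0.956],
  [0.257,-0.119,0,0,0,-0.956],
  [0.257,-0.119,0,0,0,-0.956],
])

```text
time: 11.1
ee_pos: [0.405, 0.1029, 0.3003]
eef_rot: [0.653, 0.705, 0.186, 0.203]
ft_force: [0.1, -0.2, 0.1]
width: 0.0874
grip_force: 0.0
```

play_rows([
  [0.282,0.019,0,0,0,-0.956],
  [0.282,0.019,0,0,0,-0.956],
  [0.282,0.019,0,0,0,-0.956],
  [0.282,0.019,0,0,0,-0.956],
])

```text
time: 11.5
ee_pos: [0.4049, 0.1454, 0.3]
eef_rot: [0.458, 0.845, 0.13, 0.243]
ft_force: [1.2, -0.0, -0.3]
width: 0.0868
grip_force: 0.0
```

```bash
python3 -c "
from h import *
go((.49,.23,.165),32,180)
im=vision.camera('top'); cv2.imwrite('pics/top2.png',cv2.resize(im[155:215,105:225],None,fx=6,fy=6,interpolation=cv2.INTER_CUBIC))"
```

```text
t 11.5 grasp [0.4914 0.145  0.1613] w 0.0868 q7 [ 0.34 -0.17 -0.82  2.25  0.28  0.53 -0.14]
[-0.021, 0.378, 0.195, 0.35, 0.65, -0.564]
[-0.184, 0.373, 0.089, 0.35, 0.65, -0.564]
[-0.291, 0.305, -0.057, 0.35, 0.65, -0.564]
```

View pics/top2.png

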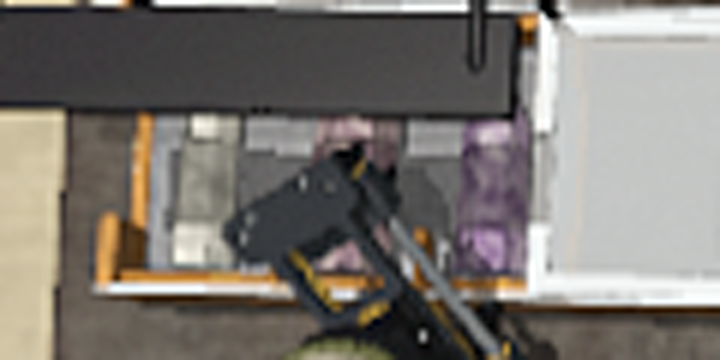

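play_rows([
  [0.239,0.152,0,0,0,-0.956],
  [0.239,0.152,0,0,0,-0.956],
  [0.239,0.152,0,0,0,-0.956],
  [0.239,0.152,0,0,0,-0.956],
])

```text
time: 11.95
ee_pos: [0.4047, 0.1877, 0.2998]
eef_rot: [0.235, 0.932, 0.066, 0.267]
ft_force: [-0.0, 0.2, -1.1]
width: 0.0872
grip_force: 0.0
```

play_rows([
  [0.137,0.248,0,0,0,-0.956],
  [0.137,0.248,0,0,0,-0.956],
  [0.137,0.248,0,0,0,-0.956],
  [0.137,0.248,0,0,0,-0.956],
])

```text
time: 12.35
ee_pos: [0.4046, 0.2302, 0.2996]
eef_rot: [-0.003, 0.961, -0.002, 0.275]
ft_force: [0.2, -0.6, 0.2]
width: 0.087
grip_force: 0.0
```

```bash
sed -i 's/^def go(P,tilt=32,yaw=0):/def go(P,tilt=32,yaw=0,flip=True):/; s/    qt=tool(tilt,yaw);/    qt=tool(tilt,yaw)*R.from_euler("z",180*flip,degrees=True);/' h.py
python3 -c "
from h import *
go((.563,.23,.040))
s=status.read_state(); pose=(np.array(s['ee_pos']),s['eef_rot'])
im=vision.camera('wrist'); cv2.imwrite('pics/w1.png',im)
d=spotter.regions_of('wrist','thick_point')
if d:
    m=d[0]['pixels']; print(d[0]['conf'],m.sum())
    for row in range(0,384,12):
        c=np.where(m[row])[0]
        if len(c)>3: print(row,c.min(),c.max(),np.round(plane('wrist',[(c.min(),row),(c.max(),row)],.036,pose),4)[:,:2].tolist())
"
```

```text
t 12.35 grasp [0.4911 0.2299 0.1609] w 0.087 q7 [ 0.25 -0.02 -0.97  2.15  0.58  0.65  0.45]
[0.021, 0.001, 0.937, -0.004, -0.001, 0.013]
0.87 4715
132 221 239 [[0.5055, 0.2036], [0.5053, 0.2181]]
144 214 279 [[0.5181, 0.1968], [0.5176, 0.2513]]
156 215 277 [[0.5317, 0.1965], [0.5311, 0.2505]]
168 216 275 [[0.5463, 0.1962], [0.5457, 0.2497]]
180 218 271 [[0.5622, 0.1968], [0.5616, 0.2469]]
192 220 269 [[0.5795, 0.1975], [0.5789, 0.2458]]
204 223 266 [[0.5983, 0.1992], [0.5978, 0.2436]]
216 227 250 [[0.619, 0.2022], [0.6187, 0.2271]]
```

View pics/w1.png

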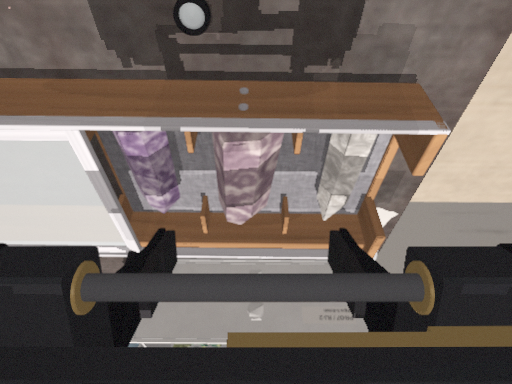

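play_rows([
  [0.02,-0.046,0.2,0,0,0],
  [0.03,-0.046,0.45,0,0,0],
  [0.037,-0.046,0.66,0,0,0],
  [0.037,-0.046,0.8,0,0,0],
  [0.037,-0.046,0.86,0,0,0],
])

```text
time: 12.95
ee_pos: [0.4686, 0.2222, 0.1852]
eef_rot: [0.001, 0.962, -0.002, 0.274]
ft_force: [0.1, 0.4, 0.5]
width: 0.0872
grip_force: 0.0
```

```bash
python3 -c "
from h import *
go((.560,.223,.040))
print(status.read_state()['ft_force'])"
```

```text
t 12.95 grasp [0.5548 0.2216 0.0463] w 0.0872 q7 [ 0.13  0.37 -0.83  2.13  1.2   0.62 -0.01]
[-0.004, 0.006, 0.054, -0.007, -0.006, -0.002]
[0.07367503 0.39559132 0.48995153]
```

play_rows([
  [0,0.003,0.03,0,0,0],
  [0,0.006,0.057,0,0,0],
  [0,0.006,0.057,0,0,0],
])

```text
time: 13.25
ee_pos: [0.4728, 0.2237, 0.1806]
eef_rot: [-0.001, 0.961, -0.002, 0.276]
ft_force: [0.2, -0.0, 1.0]
width: 0.087
grip_force: 0.0
```

play_rows([
  [0,0,0,0,0,0],
  [0,0,0,0,0,0],
  [0,0,0,0,0,0],
  [0,0,0,0,0,0],
  [0,0,0,0,0,0],
], fingers=-1, squeeze=35)

```text
time: 13.75
ee_pos: [0.4728, 0.2236, 0.1806]
eef_rot: [-0.001, 0.961, -0.002, 0.276]
ft_force: [-0.8, -0.9, 1.2]
width: 0.055
grip_force: 1.0
```

play_rows([
  [0,0,0,0,0,0],
  [0,0,0,0,0,0],
  [0,0,0,0,0,0],
])

```text
time: 14.05
ee_pos: [0.4728, 0.2234, 0.1806]
eef_rot: [-0.001, 0.961, -0.002, 0.276]
ft_force: [-2.9, -3.3, 4.9]
width: 0.0521
grip_force: 34.4
```

play_rows([
  [-0.02,0,-0.03,0,0,0],
  [-0.05,0,-0.08,0,0,0],
  [-0.08,0,-0.13,0,0,0],
  [-0.106,0,-0.17,0,0,0],
  [-0.106,0,-0.17,0,0,0],
])

```text
time: 14.55
ee_pos: [0.4729, 0.2239, 0.2113]
eef_rot: [-0.001, 0.961, -0.002, 0.276]
ft_force: [0.2, 0.2, -3.5]
width: 0.052
grip_force: 34.5
```

```bash
python3 -c "
from h import *
go((.50,.223,.13))
cv2.imwrite('pics/w2.png',vision.camera('wrist'))"
```

```text
t 14.55 grasp [0.5597 0.2235 0.0728] w 0.052 q7 [ 0.17  0.32 -0.87  2.1   1.11  0.63  0.09]
[0.133, -0.007, -0.535, -0.005, 0.003, 0.006]
```

View pics/w2.png

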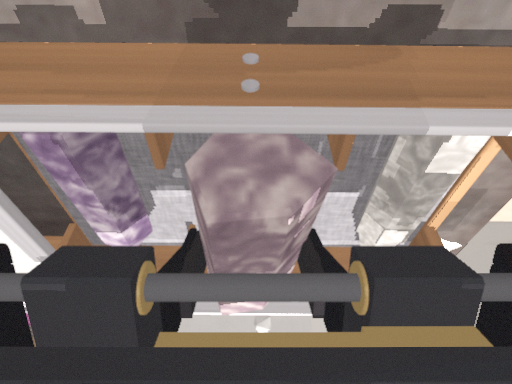

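```bash
python3 -c "
from h import *
s=status.read_state(); pose=(np.array(s['ee_pos']),s['eef_rot'])
k,K=cam('wrist'); u=cv2.undistortPoints(np.array([[187,172],[337,172.]]).reshape(-1,1,2),K,np.array(k['D']))[:,0]
for w in (.057,.06):
    D=w/(u[1,0]-u[0,0]); c=np.c_[u*D,[D,D]]; T=np.array(k['T_tool_cam']); t=c@T[:3,:3].T+T[:3,3]
    print(w,R.from_quat(pose[1]).apply(t)+pose[0])
go((.50,.223,.17))"
```

```text
0.057 [[0.49906514 0.19781704 0.06653517]
 [0.49894284 0.25481635 0.06628301]]
0.06 [[0.5035497  0.19650722 0.0621255 ]
 [0.50342097 0.2565065  0.06186007]]
t 14.6 grasp [0.5596 0.2233 0.0722] w 0.052 q7 [ 0.17  0.33 -0.87  2.1   1.11  0.63  0.09]
[-0.011, -0.007, -0.763, -0.005, 0.002, 0.006]
```

play_rows([
  [-0.02,0,-0.15,0,0,0],
  [-0.02,0,-0.35,0,0,0],
  [-0.01,0,-0.57,0,0,0],
  [-0.01,0,-0.76,0,0,0],
])

```text
time: 15.0
ee_pos: [0.4124, 0.2243, 0.308]
eef_rot: [-0.001, 0.961, -0.002, 0.275]
ft_force: [0.4, -1.1, -4.0]
width: 0.0518
grip_force: 34.9
```

```bash
python3 -c "
from h import *
go((.51,-.19,.17),32,-2)
go((.523,-.3895,.12),32,-5)"
```

```text
t 15.0 grasp [0.499  0.2238 0.1693] w 0.0518 q7 [ 0.36 -0.03 -1.05  2.14  0.54  0.65  0.51]
[-0.018, -0.914, 0.014, 0.01, -0.001, 0.021]
[-0.028, -0.914, 0.019, 0.01, -0.001, 0.021]
[-0.038, -0.913, 0.024, 0.01, -0.001, 0.021]
t 15.0 grasp [0.499  0.2238 0.1693] w 0.0518 q7 [ 0.36 -0.03 -1.05  2.14  0.54  0.65  0.51]
[0.01, -0.808, 0.075, 0.017, -0.0, 0.03]
[-0.002, -0.807, 0.082, 0.017, -0.0, 0.03]
[-0.015, -0.807, 0.089, 0.017, -0.0, 0.03]
[-0.027, -0.805, 0.096, 0.017, -0.0, 0.03]
[-0.04, -0.804, 0.103, 0.017, -0.0, 0.03]
```

play_rows([
  [0,-0.12,0,0,0,0],
  [0,-0.32,0,0,0,0],
  [0,-0.54,0,0,0,0],
  [0,-0.76,0,0,0,0],
  [0,-0.98,0,0,0,0],
])

```text
time: 15.5
ee_pos: [0.4131, 0.0756, 0.3082]
eef_rot: [-0.001, 0.961, -0.002, 0.276]
ft_force: [-0.1, 0.3, -3.4]
width: 0.0516
grip_force: 34.9
```

play_rows([
  [0,-0.2,0,0,0,0],
  [0,-0.4,0,0,0,0],
  [0,-0.6,0,0,0,0],
  [0,-0.8,0,0,0,0],
  [0,-1,0,0,0,0],
])

```text
time: 16.0
ee_pos: [0.4132, -0.074, 0.3085]
eef_rot: [-0.001, 0.961, -0.002, 0.275]
ft_force: [0.2, -0.3, -2.9]
width: 0.0516
grip_force: 34.9
```

play_rows([
  [0,-0.2,0,0,0,0],
  [0,-0.4,0,0,0,0],
  [0,-0.6,0,0,0,0],
  [0,-0.8,0,0,0,0],
  [0,-1,0,0,0,0],
])

```text
time: 16.5
ee_pos: [0.4135, -0.2239, 0.3091]
eef_rot: [-0.001, 0.961, -0.002, 0.275]
ft_force: [0.5, 0.9, -3.8]
width: 0.0514
grip_force: 34.9
```

```bash
python3 -c "
from h import *
go((.523,-.3895,.10),32,-5)"
```

```text
t 16.5 grasp [ 0.5    -0.2243  0.1703] w 0.0514 q7 [ 0.36 -0.07  0.12  2.18 -0.45  0.57  2.38]
[0.061, -0.526, 0.241, 0.042, -0.001, 0.074]
[0.04, -0.523, 0.253, 0.042, -0.001, 0.074]
```

play_rows([
  [0.02,-0.17,0.08,0.02,0,0.04],
  [0.04,-0.35,0.16,0.03,0,0.06],
  [0.061,-0.526,0.241,0.042,0,0.074],
])

```text
time: 16.8
ee_pos: [0.4244, -0.2953, 0.2766]
eef_rot: [0.019, 0.961, -0.008, 0.274]
ft_force: [-0.3, -0.4, -3.9]
width: 0.0514
grip_force: 34.9
```

```bash
python3 -c "
from h import *
go((.523,-.3895,.10),32,-5)"
```

```text
t 16.8 grasp [ 0.5106 -0.2994  0.1377] w 0.0514 q7 [ 0.55  0.09  0.07  2.1  -0.59  0.55  2.59]
[0.045, -0.573, 0.273, 0.04, -0.006, 0.079]
```

play_rows([
  [0.01,-0.13,0.05,0.01,0,0.1],
  [0.02,-0.26,0.1,0.02,0,0.1],
  [0.02,-0.26,0.1,0.02,0,0.1],
])

```text
time: 17.1
ee_pos: [0.4267, -0.3365, 0.2624]
eef_rot: [0.048, 0.96, -0.006, 0.274]
ft_force: [-1.3, -0.2, -3.9]
width: 0.0514
grip_force: 34.9
```

```bash
python3 -c "
from h import *
go((.523,-.3895,.10),32,-5)"
```

```text
t 17.1 grasp [ 0.5127 -0.3426  0.1234] w 0.0514 q7 [ 0.76  0.18 -0.09  2.03 -0.59  0.54  2.6 ]
[-0.0, -0.298, 0.181, 0.016, -0.006, -0.029]
```

play_rows([
  [0,-0.1,0.06,0.01,0,0],
  [0,-0.2,0.12,0.016,0,0],
  [0,-0.298,0.181,0.016,0,0],
  [0,-0.298,0.181,0.016,0,0],
])

```text
time: 17.5
ee_pos: [0.4381, -0.3799, 0.2389]
eef_rot: [0.047, 0.96, -0.009, 0.274]
ft_force: [-0.4, -0.4, -3.2]
width: 0.0521
grip_force: 34.9
```

```bash
python3 -c "
from h import *
q=R.from_quat(status.read_state()['eef_rot']); print(np.degrees((tool(32,0)*R.from_euler('z',180,degrees=True)*q.inv()).inv().as_rotvec()))
go((.523,-.3895,.044),32,-6)"
```

```text
[ 0.51165395  0.14847512 -5.51541359]
t 17.5 grasp [ 0.5241 -0.387   0.1   ] w 0.0521 q7 [ 1.    0.3  -0.31  1.95 -0.5   0.5   2.59]
[0.205, -0.008, 0.314, 0.023, -0.006, 0.005]
```

play_rows([
  [0.05,0,0.08,0,0,0],
  [0.11,0,0.18,0,0,0],
  [0.16,0,0.26,0,0,0],
  [0.185,0,0.3,0,0,0],
  [0.185,0,0.3,0,0,0],
])

```text
time: 18.0
ee_pos: [0.4395, -0.3777, 0.1874]
eef_rot: [0.046, 0.96, -0.009, 0.275]
ft_force: [0.4, 2.1, 1.3]
width: 0.0518
grip_force: 35.0
```

```bash
python3 -c "
from h import *
go((.523,-.3895,.036),32,-6)
print(status.read_state()['ft_force'])
cv2.imwrite('pics/w3.png',vision.camera('wrist'))"
```

```text
t 18.0 grasp [ 0.5257 -0.3846  0.0487] w 0.0518 q7 [ 1.11  0.4  -0.44  1.97 -0.44  0.39  2.59]
[0.058, -0.021, 0.064, 0.025, -0.003, 0.01]
[0.40482808 2.06436012 1.26375054]
```

View pics/w3.png

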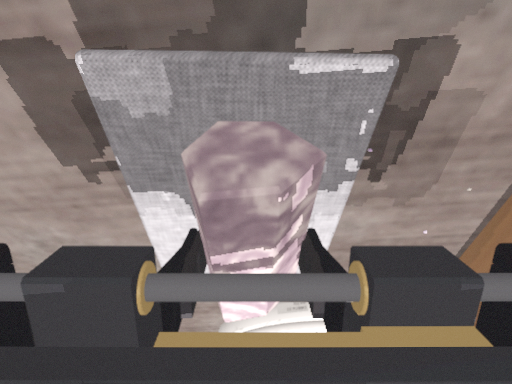

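play_rows([
  [0.005,0,0.008,0,0,0],
  [0.01,0,0.016,0,0,0],
  [0.01,0,0.016,0,0,0],
])

```text
time: 18.35
ee_pos: [0.4394, -0.3784, 0.1852]
eef_rot: [0.046, 0.96, -0.01, 0.275]
ft_force: [3.5, 1.8, 2.1]
width: 0.0518
grip_force: 35.1
```

play_rows([
  [0.006,0,0.01,0,0,0],
  [0.012,0,0.02,0,0,0],
  [0.018,0,0.028,0,0,0],
  [0.018,0,0.028,0,0,0],
])

```text
time: 18.75
ee_pos: [0.4389, -0.3788, 0.1797]
eef_rot: [0.047, 0.96, -0.01, 0.275]
ft_force: [3.8, -1.2, 2.8]
width: 0.0518
grip_force: 35.1
```

play_rows([
  [0.005,0,0.008,0,0,0],
  [0.01,0,0.016,0,0,0],
  [0.01,0,0.016,0,0,0],
])

```text
time: 19.05
ee_pos: [0.4392, -0.3787, 0.1786]
eef_rot: [0.046, 0.96, -0.01, 0.276]
ft_force: [-11.4, 7.6, 26.6]
width: 0.0519
grip_force: 35.0
```

play_rows([
  [-0.003,0,-0.006,0,0,0],
  [-0.003,0,-0.006,0,0,0],
])

```text
time: 19.25
ee_pos: [0.4391, -0.3787, 0.1788]
eef_rot: [0.047, 0.96, -0.01, 0.276]
ft_force: [-2.8, 3.0, 12.8]
width: 0.0519
grip_force: 35.0
```

play_rows([
  [0,0,0,0,0,0],
  [0,0,0,0,0,0],
  [0,0,0,0,0,0],
  [0,0,0,0,0,0],
  [0,0,0,0,0,0],
], fingers=1)

```text
time: 19.75
ee_pos: [0.4386, -0.3785, 0.1775]
eef_rot: [0.047, 0.96, -0.009, 0.275]
ft_force: [0.1, 0.2, 0.4]
width: 0.0828
grip_force: 0.0
```

play_rows([
  [0,0,-0.04,0,0,0],
  [0,0,-0.15,0,0,0],
  [0,0,-0.35,0,0,0],
  [0,0,-0.6,0,0,0],
  [0,0,-0.85,0,0,0],
])

```text
time: 20.25
ee_pos: [0.3709, -0.3724, 0.287]
eef_rot: [0.046, 0.96, -0.009, 0.274]
ft_force: [-0.1, -0.3, 1.7]
width: 0.0872
grip_force: 0.0
```

```bash
python3 -c "
from h import *
cv2.imwrite('pics/w4.png',vision.camera('wrist'))
spin((.50,-.25,.18),176,6)
go((.50,-.25,.18),32,0)"
```

```text
[ 0.52731115 -0.05117947 -0.84812948] [ 0.4541 -0.3838  0.1528]
[-0.046, 0.153, -0.006, 0.0, 0.0, 0.978]
[0.035, 0.156, -0.006, 0.0, 0.0, 0.978]
[0.107, 0.119, -0.006, 0.0, 0.0, 0.978]
[0.151, 0.051, -0.006, 0.0, 0.0, 0.978]
[0.157, -0.029, -0.006, 0.0, 0.0, 0.978]
[0.123, -0.103, -0.006, 0.0, 0.0, 0.978]
t 20.3 grasp [ 0.4541 -0.3838  0.1528] w 0.0873 q7 [ 1.48  0.17 -0.7   2.01 -0.44  0.61  2.6 ]
[-0.279, 0.863, -0.037, -0.098, -0.0, -0.166]
```

View pics/w4.png

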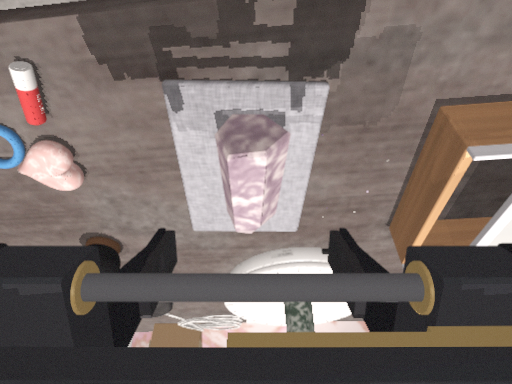

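```bash
python3 -c "
from h import *
s=status.read_state(); pose=(np.array(s['ee_pos']),s['eef_rot'])
print('base corners',plane('wrist',[(217,143),(289,138)],.0335,pose).round(4)[:,:2].tolist(),'tip',plane('wrist',[(247,232)],.03,pose).round(4)[:,:2].tolist())
pc=plane('wrist',[(165,82),(329,80),(302,233),(192,234)],.008,pose).round(4)[:,:2];print('pad',pc.tolist(),pc.mean(0))
vision.camera('top')
rect('top','thick_point',.035);rect('top','pad',.008)
print(spotter.boxes_of('top','thick_point')[:1],spotter.boxes_of('top','pad')[:1])"
```

```text
base corners [[0.4722, -0.4146], [0.4729, -0.3563]] tip [[0.6083, -0.4054]]
pad [[0.4291, -0.4491], [0.4402, -0.3233], [0.6506, -0.3397], [0.6384, -0.4798]] [ 0.539575 -0.397975]
top thick_point 0.76 387 ((535.8366088867188, -384.9903259277344), (51.53423309326172, 123.11811065673828), 89.39089965820312) [320 176] [334 209]
top pad 0.7 1112 ((554.370849609375, -394.5694274902344), (138.4621124267578, 168.00218200683594), 82.67266845703125) [309 165] [348 212]
[{'point': [0.525, -0.389, 0.0443], 'conf': 0.88}] [{'point': [0.563, -0.4093, 0.0048], 'conf': 0.8}]
```

```bash
python3 -c "
from h import *
go((.492,-.025,.165),32,0)"
```

```text
t 20.65 grasp [ 0.4585 -0.3787  0.1463] w 0.0869 q7 [ 1.46  0.18 -0.69  2.01 -0.44  0.61  2.6 ]
[-0.019, 0.775, -0.028, -0.026, -0.001, -0.053]
[-0.041, 0.774, -0.017, -0.026, -0.001, -0.053]
[-0.063, 0.773, -0.007, -0.026, -0.001, -0.053]
```

play_rows([
  [-0.019,0.2,-0.1,0,0,0],
  [-0.019,0.45,-0.1,-0.026,0,-0.053],
  [-0.019,0.775,-0.1,-0.026,0,-0.053],
  [-0.019,0.775,-0.1,-0.026,0,-0.053],
])

```text
time: 21.05
ee_pos: [0.3784, -0.2509, 0.3002]
eef_rot: [0.028, 0.961, -0.005, 0.274]
ft_force: [-1.1, -0.4, 0.5]
width: 0.0867
grip_force: 0.0
```

play_rows([
  [-0.041,0.774,0,-0.026,0,-0.053],
  [-0.041,0.774,0,-0.026,0,-0.053],
  [-0.041,0.774,0,-0.026,0,-0.053],
])

```text
time: 21.35
ee_pos: [0.3904, -0.1367, 0.3044]
eef_rot: [0.013, 0.961, -0.003, 0.275]
ft_force: [-0.2, -0.7, 0.2]
width: 0.0869
grip_force: 0.0
```

```bash
python3 -c "
from h import *
go((.492,-.025,.165),32,0)"
```

```text
t 21.35 grasp [ 0.4768 -0.1387  0.1656] w 0.0869 q7 [ 1.41 -0.29 -0.98  2.27 -0.78  0.62  2.48]
[-0.064, 0.747, 0.048, -0.024, -0.004, -0.045]
```

play_rows([
  [-0.064,0.747,0.048,-0.024,0,-0.045],
  [-0.064,0.747,0.048,-0.024,0,-0.045],
  [-0.064,0.747,0.048,-0.024,0,-0.045],
  [-0.064,0.747,0.048,-0.024,0,-0.045],
])

```text
time: 21.75
ee_pos: [0.4059, -0.0269, 0.3042]
eef_rot: [0.0, 0.961, -0.001, 0.275]
ft_force: [-0.6, -1.5, 0.3]
width: 0.0871
grip_force: 0.0
```

```bash
python3 -c "
from h import *
go((.536,-.0255,.093),32,0)
vision.camera('wrist'); print(spotter.boxes_of('wrist','cover_handle')[:2]); vision.camera('top'); print(spotter.boxes_of('top','cover_handle')[:2])"
```

```text
t 21.75 grasp [ 0.4924 -0.0271  0.1655] w 0.0871 q7 [ 1.3  -0.45 -1.12  2.3  -0.85  0.62  2.28]
[0.01, 0.01, 0.564, -0.003, -0.001, 0.001]
[{'point': [0.5346, -0.028, 0.0559], 'conf': 0.66}]
[{'point': [0.5767, -0.0354, 0.0555], 'conf': 0.82}]
```

play_rows([
  [0.01,0.01,0.25,0,0,0],
  [0.01,0.01,0.45,0,0,0],
  [0.01,0.01,0.56,0,0,0],
  [0.01,0.01,0.56,0,0,0],
])

```text
time: 22.35
ee_pos: [0.4306, -0.0371, 0.2479]
eef_rot: [0.012, 0.967, -0.013, 0.254]
ft_force: [-0.3, -0.7, -0.0]
width: 0.0868
grip_force: 0.0
```

play_rows([
  [0,0,0,0,0,0],
  [0,0,0,0,0,0],
  [0,0,0,0,0,0],
  [0,0,0,0,0,0],
  [0,0,0,0,0,0],
], fingers=-1, squeeze=20)

```text
time: 22.85
ee_pos: [0.4307, -0.0357, 0.2488]
eef_rot: [0.011, 0.967, -0.014, 0.255]
ft_force: [-1.3, 0.3, 0.3]
width: 0.0549
grip_force: 0.0
```

play_rows([
  [0,0,0,0,0,0],
  [0,0,0,0,0,0],
  [0,0,0,0,0,0],
  [0,0,0,0,0,0],
  [0,0,0,0,0,0],
])

```text
time: 23.35
ee_pos: [0.4308, -0.0353, 0.2486]
eef_rot: [0.011, 0.967, -0.014, 0.255]
ft_force: [1.1, 1.8, -1.0]
width: 0.0153
grip_force: 0.9
```

play_rows([
  [0,0,0,0,0,0],
  [0,0,0,0,0,0],
  [0,0,0,0,0,0],
])

```text
time: 23.65
ee_pos: [0.4308, -0.0355, 0.2486]
eef_rot: [0.011, 0.967, -0.014, 0.255]
ft_force: [2.4, 1.6, -2.3]
width: 0.0138
grip_force: 19.9
```

```bash
python3 -c "
from h import *
go((.536,.22,.093),32,0)"
```

```text
t 23.65 grasp [ 0.5112 -0.0407  0.1063] w 0.0138 q7 [ 1.36 -0.08 -1.33  2.28 -0.14  0.37  1.68]
[-0.014, 0.854, 0.052, -0.031, -0.042, -0.013]
[-0.019, 0.853, 0.066, -0.031, -0.042, -0.013]
```

play_rows([
  [0,0,0,0,0,0],
  [0,0,0,0,0,0],
  [0,0,0,0,0,0],
  [0,0,0,0,0,0],
], fingers=0.3)

```text
time: 24.05
ee_pos: [0.4307, -0.0357, 0.2485]
eef_rot: [0.011, 0.967, -0.014, 0.254]
ft_force: [0.1, -0.6, -0.6]
width: 0.0379
grip_force: 0.0
```

```bash
python3 -c "
from h import *
go((.536,-.035,.093),32,0)
vision.camera('scene');rect('scene','cover',.061)"
```

```text
t 24.05 grasp [ 0.5111 -0.041   0.1063] w 0.0379 q7 [ 1.36 -0.08 -1.33  2.28 -0.14  0.37  1.68]
[-0.053, 0.01, 0.159, -0.063, -0.084, -0.025]
scene cover 0.76 1536 ((568.0289916992188, -37.47032165527344), (271.7185363769531, 176.8021697998047), 89.23001861572266) [186 188] [259 241]
```

play_rows([
  [-0.05,0.03,0.05,-0.06,-0.08,-0.02],
  [-0.05,0.03,0.05,-0.06,-0.08,-0.02],
  [-0.05,0.03,0.05,-0.06,-0.08,-0.02],
])

```text
time: 24.5
ee_pos: [0.4408, -0.0314, 0.2454]
eef_rot: [0.002, 0.962, 0.0, 0.274]
ft_force: [0.2, 1.2, -0.8]
width: 0.0561
grip_force: 0.0
```

```bash
python3 -c "
from h import *
go((.536,-.037,.093),32,0)"
```

```text
t 24.5 grasp [ 0.5269 -0.0315  0.1065] w 0.0561 q7 [ 1.39 -0.   -1.38  2.28 -0.03  0.31  1.6 ]
[-0.0, -0.037, 0.108, -0.001, -0.007, -0.007]
```

play_rows([
  [0,-0.03,0.05,0,0,0],
  [0,-0.037,0.1,0,0,0],
  [0,-0.037,0.1,0,0,0],
])

```text
time: 24.8
ee_pos: [0.4487, -0.0368, 0.2323]
eef_rot: [0.001, 0.962, -0.0, 0.274]
ft_force: [0.0, 0.2, 0.7]
width: 0.0565
grip_force: 0.0
```

play_rows([
  [0,0,0,0,0,0],
  [0,0,0,0,0,0],
  [0,0,0,0,0,0],
  [0,0,0,0,0,0],
  [0,0,0,0,0,0],
], fingers=-1)

```text
time: 25.3
ee_pos: [0.4489, -0.0372, 0.233]
eef_rot: [0.002, 0.962, -0.001, 0.275]
ft_force: [0.7, -0.4, -0.5]
width: 0.024
grip_force: 0.0
```

play_rows([
  [0,0,0,0,0,0],
  [0,0,0,0,0,0],
  [0,0,0,0,0,0],
])

```text
time: 25.6
ee_pos: [0.449, -0.0372, 0.233]
eef_rot: [0.002, 0.962, -0.0, 0.275]
ft_force: [-5.6, -1.0, 5.4]
width: 0.0139
grip_force: 20.0
```

```bash
python3 -c "
from h import *
go((.536,.22,.093),32,0)"
```

```text
t 25.6 grasp [ 0.5353 -0.0374  0.0941] w 0.0139 q7 [ 1.26  0.11 -1.28  2.27  0.34  0.3   1.28]
[0.004, 0.857, 0.003, -0.002, -0.002, -0.003]
[0.003, 0.857, 0.004, -0.002, -0.002, -0.003]
```

Well gripped; slide left.

play_rows([
  [0,0.06,0,0,0,0],
  [0,0.18,0,0,0,0],
  [0,0.3,0,0,0,0],
  [0,0.42,0,0,0,0],
  [0,0.52,0,0,0,0],
])

```text
time: 26.1
ee_pos: [0.4493, 0.0416, 0.233]
eef_rot: [0.002, 0.961, -0.0, 0.275]
ft_force: [11.5, -2.5, -10.8]
width: 0.0137
grip_force: 20.0
```

play_rows([
  [0,0.1,0,0,0,0],
  [0,0.2,0,0,0,0],
  [0,0.3,0,0,0,0],
  [0,0.4,0,0,0,0],
  [0,0.5,0,0,0,0],
])

```text
time: 26.6
ee_pos: [0.4499, 0.116, 0.233]
eef_rot: [0.002, 0.961, -0.0, 0.275]
ft_force: [10.9, -2.4, -10.4]
width: 0.0139
grip_force: 20.0
```

```bash
python3 -c "
from h import *
go((.536,.22,.093),32,0)"
```

```text
t 26.6 grasp [0.5363 0.1156 0.0942] w 0.0139 q7 [ 0.68  0.14 -1.13  2.23  0.86  0.46  0.45]
[0.01, 0.694, 0.004, -0.004, -0.003, -0.008]
```

play_rows([
  [0,0.1,0,0,0,0],
  [0,0.2,0,0,0,0],
  [0,0.3,0,0,0,0],
  [0,0.4,0,0,0,0],
  [0,0.5,0,0,0,0],
])

```text
time: 27.1
ee_pos: [0.4504, 0.1908, 0.233]
eef_rot: [0.002, 0.961, -0.001, 0.275]
ft_force: [8.1, -2.9, -5.3]
width: 0.0138
grip_force: 20.0
```

play_rows([
  [0,0.03,0,0,0,0],
  [0,0.06,0,0,0,0],
  [0,0.09,0,0,0,0],
  [0,0.12,0,0,0,0],
])

```text
time: 27.5
ee_pos: [0.4504, 0.2086, 0.233]
eef_rot: [0.002, 0.961, -0.001, 0.275]
ft_force: [7.1, -2.0, -2.8]
width: 0.014
grip_force: 20.0
```

play_rows([
  [0,0.025,0,0,0,0],
  [0,0.05,0,0,0,0],
  [0,0.075,0,0,0,0],
  [0,0.1,0,0,0,0],
])

```text
time: 27.9
ee_pos: [0.4505, 0.223, 0.233]
eef_rot: [0.003, 0.961, -0.001, 0.275]
ft_force: [-5.5, -17.0, 13.5]
width: 0.0138
grip_force: 20.0
```

play_rows([
  [0,0.015,0,0,0,0],
  [0,0.02,0,0,0,0],
  [0,0.02,0,0,0,0],
])

```text
time: 28.2
ee_pos: [0.4506, 0.224, 0.2329]
eef_rot: [0.004, 0.961, -0.004, 0.275]
ft_force: [-8.7, -16.7, 15.6]
width: 0.014
grip_force: 20.0
```

play_rows([
  [0,0,0,0,0,0],
  [0,0,0,0,0,0],
  [0,0,0,0,0,0],
  [0,0,0,0,0,0],
  [0,0,0,0,0,0],
], fingers=0.2)

```text
time: 28.7
ee_pos: [0.4496, 0.2274, 0.2329]
eef_rot: [0.001, 0.962, 0.0, 0.275]
ft_force: [-0.2, 0.3, 0.1]
width: 0.0455
grip_force: 0.0
```

play_rows([
  [0,0,-0.2,0,0,0],
  [0,0,-0.5,0,0,0],
  [0,0,-0.8,0,0,0],
  [0,0,-0.9,0,0,0],
  [0,0,-0.9,0,0,0],
])

```text
time: 29.2
ee_pos: [0.3778, 0.2272, 0.3487]
eef_rot: [0.002, 0.961, -0.0, 0.276]
ft_force: [0.5, -0.5, 0.3]
width: 0.0521
grip_force: 0.0
```

```bash
python3 -c "
from h import *
print(status.read_state()['ft_force'])
im=vision.camera('wrist'); im2=vision.camera('top')
cv2.imwrite('pics/end.png',np.hstack([im[:, :400],cv2.resize(im2[145:235,95:360],None,fx=1.5,fy=1.5)]) if 0 else np.vstack([cv2.resize(im,(384,288)),cv2.resize(im2[145:235,95:365],(384,128)) ]))"
```

```text
[ 0.47102064 -0.51315339  0.25463668]
```

View pics/end.png

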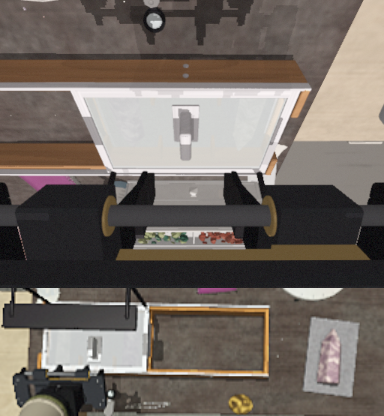

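The wrist and top views show the cover against the left end wall, the crystal lying lengthwise in the middle of the pad, and the gripper clear of everything. I am handing the job in.

```bash
python3 -c "
from bench import job
print(job.close_job())"
```

```text
the job is handed in; nothing more can be done
None
```

I handed the job in at about 29 s: the cover met the thick crystal firmly and was backed off, the crystal lies lengthwise in the middle of the pad, and the cover is shut against the end wall (no verdict was returned).

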